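# Tip a mould half onto its rest plate

### The arm

A 6-joint arm with a two-finger parallel gripper is mounted at the origin on a cart in front of the work surface, level with it; the furniture and walls round the work are solid. World frame = base frame: x ahead of the robot, y to its left, z up, the work surface at z = 0. Lengths are in m, angles in rad, forces in N, time in s.
With the tool pointing down it reaches from about 0.275 to 0.75 m from the base axis. Payload 10.2 kg.
Tool frame: the origin (TCP) lies at the very end of the fingers, on their centre line; the grasp point (between the pads) lies 19 mm behind it; z points along the fingers, y is the direction in which the jaws open and shut (so a half turn about z gives the same grasp; the last joint's range is limited). The gripper opens to 85 mm and grips with 20 to 120 N. Pads are 22 mm wide; open, the fingers measure 114 mm over their backs; the gripper's body (76 mm by 85 mm) begins 54 mm behind the grasp point. The pads swing forward as they close: fully open they stand 13 mm farther back than shut.
Start: joints at [-1.328, 0.313, 1.498, -0, 1.331, -0.223], TCP at [0.236, -0.469, 0.198] pointing down, gripper open.
Joint ranges: [-2.94, 2.94], [-0.97, 2.17], [0.19, 2.56], [-1.23, 4.37], [0.02, 3.11], [-2.88, 2.88]. Speed limits (rad/s): [2.39, 2.39, 3.01, 3.14, 3.14, 3.14].

### API

Orientations are given as a 3x3 rotation matrix whose columns are the frame's x, y, z axes.
In Python, from station import sense, get_image, get_calibration, job_done gives the robot as it stands. The module is installed in compiled form; this text tells all that it offers.
- The arm moves only by the tool send_rows, never from a script. Its argument "motion" is a list of rows, each an object of numbers: "dx", "dy", "dz": the shift along the tool's x, y, z in mm; "wx", "wy", "wz": the turn, a rotation vector about the tool's x, y, z in rad; "hand": the opening, from 0 (shut) to 1 (fully open). A call has 1 to 8 rows; each row is the pose to reach, as a shift and turn from the pose commanded when the call began, along the tool's axes at that moment; what a row does not reach only later rows make up. A row lasts 1/12 s, in which the tool goes at most 41.7 mm and 7.16 degrees, less where a joint would pass 70% of its speed; a pose out of reach is approached as far as the arm can. A call with a gripper value outside its range is refused whole. The fingers move at their own pace and stop on an object; "grip_force" is the grip in N (left out, the last holds). Time passes only in rows, so rows that repeat a pose let the fingers close. It gives the time, the measured TCP pose, the force and the opening at its end, in the units of the state.
- sense(): the state, without advancing time (a new reading comes with each control period).
- get_image(name): name is "scene" or "top" or "wrist"; returns (picture, depth): 480x640x3 uint8, blue, green, red; 480x640 float32, m along the optical axis (not along the pixel's ray), 0 where there is no reading.
- get_calibration(name): a dict with "intrinsics" (3x3 intrinsics, pixels), "T" (4x4, takes a point from camera to world coordinates); the wrist camera has in their place "tool_from_camera" (4x4, takes a point from camera to tool coordinates, whose origin is the TCP and whose axes are the flange's). Camera axes: x right, y up, looking along -z (the intrinsics and any distortion apply to the point x, -y, -z); pixel columns grow to the right and rows downward; lengths in m; the calibration is good to about 2 mm. A picture is of the moment at which its call begins: read the wrist's pose just before it. get_calibration takes no time and is no camera call.
- job_done(): hands the job in, once; it reports no verdict.
The state is a dict: "t": time; "joints": joint angles; "joint_velocities": joint speeds; "joint_torque": joint torques, N m; "position": TCP position; "orientation": TCP orientation; "force": force on the tool from outside, world axes, zero at the start; "moment": the same for the moment, N m; "gripper_width": finger opening in m.
Only numpy, scipy, OpenCV 4.12 (cv2) and the standard library are available. Lean on these libraries where they do the work, as an engineer would, in place of code of your own. Each camera call takes 0.05 s, during which the arm holds its last target. There are 200 camera calls.

### The job

Lay the standing aluminium mould half on the low steel rest plate with its pocket facing up: first clear the oil stone and the small steel block off the plate into the empty parts tray, then slide the mould half, still upright, squarely up to the middle of the plate's entry edge until its foot meets the edge, and push high on its pocket side to tip it over onto the plate. Then slide it home, flat against the end fence and fully on the plate, and leave the other things on the bench where they are.

Things in the scene. Friction and masses are not known exactly. Their poses are not given: they have to be found in the camera images.
- rest_plate: Fixed low steel plate on the bench, 140 long (its x) x 130 wide (y) x 10 mm thick. Origin: middle of the entry edge, at bench height; z up; +x runs from the entry edge along the plate to the end fence. The entry edge is an upright 10 mm step at x=0. The dark fence crosses the full width at x=140 to 152 mm and stands 40 mm above the bench. The sides have no walls.
- mould_half: Loose slick bare-aluminium box 80 thick (x) x 100 wide (y) x 120 mm tall (z), 0.6 to 0.9 kg, centre of mass at its middle; too thick to grip: push it. It starts standing on its foot end, 3 to 8 cm short of the plate's entry edge, +x side roughly towards the plate. Origin: centre of its underside (foot end); z towards its top end. Friction about 0.3 on everything.
- foot_edge (a point): Middle of the mould half's lower +x edge (the edge that meets the plate), 40 mm in x from its origin. On the open bench it slides wherever it is pushed; with this edge against the 10 mm step, a push near the top tips it.
- top_end (a point): Centre of the mould half's top end, 120 mm in z from its origin; touches the fence when home.
- pocket_face (a point): Middle of the mould half's pocket face plane, at x=-40, z=61 mm in its frame. The pocket is 8 mm deep, 44 wide (y) and 36 to 86 mm above the foot, with a round boss; the face is flat all round it. This point is 90 mm above the bench when the mould half lies on the plate, pocket up.
- oil_stone: Loose dark oil stone, a bar 13 (x) x 90 (y) x 12 mm (z), lying on the plate; origin: centre of its underside.
- steel_block: Loose ground steel block 25 (x) x 50 (y) x 25 mm (z), 0.24 kg, lying on the plate; origin: centre of its underside.
- parts_tray: Fixed open empty green tray, 72 (x) x 115 (y) x 26 mm high outside, walls and floor 2 mm; origin: centre of its underside. It stands in one of two places, beyond the plate or beyond the mould half; the roll of tape stands in the other. Behind the bench's middle (x over 0.70 m, y -0.30 to 0) stand tall equipment and an overhanging lamp: come and go from the robot's side.
- tape_reel: Bystander: roll of tape lying flat (fixed), 102 mm across, 24 high; origin: centre of its underside.
- tape_measure: Bystander: tape measure, 32x77x58 mm high; origin: centre of its underside.
- cap_screw: Bystander: cap screw standing on its head close beside the plate, 13 mm across, 43 high; origin: centre of its underside.
- ejector_pin: Bystander: steel pin 113 mm long (y), 9 mm thick, lying beside the plate; origin: centre of its underside.

How it is judged:
On the way, in this order (a step that is already met when the one before it is completed fails the run):
1. the oil stone and the steel block lie in the tray (x of oil_stone in the frame of parts_tray between -0.036 and 0.036 m and y of oil_stone in the frame of parts_tray between -0.058 and 0.058 m and height (world z) of each of oil_stone, steel_block below 0.045 m and x of steel_block in the frame of parts_tray between -0.036 and 0.036 m and y of steel_block in the frame of parts_tray between -0.058 and 0.058 m), for 0.2 s.
2. the mould half stands upright with its foot against the middle of the plate's entry edge (angle between mould_half's own z axis and vertical below 0.12 rad and x of foot_edge in the frame of rest_plate above -0.006 m and y of foot_edge in the frame of rest_plate between -0.025 and 0.025 m), for 0.1 s.
3. the mould half lies on the plate, pocket up (height (world z) of pocket_face above 0.084 m and angle between mould_half's own z axis and vertical above 1.45 rad), for 0.2 s.
At the end, for the whole second after the job is handed in: The mould half lies flat on the plate, pocket up, its top end within 5 mm of the end fence and square to it (within 0.06 rad), its centre line within 20 mm of the plate's, at rest; the oil stone and the steel block are in the tray (all of step 1 and height (world z) of pocket_face between 0.084 and 0.096 m and angle between mould_half's own z axis and vertical between 1.51 and 1.63 rad and angle between the z axis of mould_half and the x axis of rest_plate, either way round below 0.06 rad and x of top_end in the frame of rest_plate above 0.135 m and y of top_end in the frame of rest_plate between -0.02 and 0.02 m and y of mould_half in the frame of rest_plate between -0.02 and 0.02 m and linear speed of mould_half below 0.01 m/s); the robot touches nothing.
It fails at once if the tape measure is moved by more than 3 cm (distance of tape_measure from where it was at the start of the episode above 0.03 m).
It fails at once if the cap screw is moved by more than 3 cm (distance of cap_screw from where it was at the start of the episode above 0.03 m).
It fails at once if the ejector pin is moved by more than 3 cm (distance of ejector_pin from where it was at the start of the episode above 0.03 m).
It also fails if it takes over 72 s, if anything falls off the work surface, if the arm or the gripper's body presses on something with over 40 N, if the wrist force passes 120 N, or if a joint passes its speed limit or range.

## Working session

There is one attempt and no reset: what is moved stays moved. The work goes in short steps, Python scripts to look and compute and a tool call to move; the robot and the scene stay as the last step left them, time stands still between calls to the robot, and variables do not carry over. Pictures are saved under pics/ and viewed, about 8 in all and at most 12, crops included, and the job is handed in when it is done.

Besides the shell and the picture viewer there is one more tool, called after ">>>" as name([rows], argument=value, ...), one row to a line, values as JSON. send_rows: Moves the arm, as the interface text tells. Its arguments: {"type":"object","properties":{"motion":{"type":"array"},"grip_force":{"type":"number"}},"required":["motion"]}

```bash
mkdir -p pics
cat > h.py <<'E'
import numpy as np, cv2
from station import *
def cal(n):
    c=get_calibration(n); K=np.array(c['intrinsics'])
    if n=='wrist':
        s=sense(); T=np.eye(4); T[:3,:3]=np.array(s['orientation']); T[:3,3]=s['position']
        return K,T@np.array(c['tool_from_camera']),c
    return K,np.array(c['T']),c
def cloud(d,K,T):
    v,u=np.mgrid[:d.shape[0],:d.shape[1]]
    x=(u-K[0,2])/K[0,0]*d; y=(v-K[1,2])/K[1,1]*d
    P=np.stack([x,-y,-d,np.ones_like(d)],-1)@T.T
    P[d<=0]=np.nan
    return P[...,:3]
def plane(u,v,z,K,T):
    r=T[:3,:3]@np.array([(u-K[0,2])/K[0,0],-(v-K[1,2])/K[1,1],-1]); o=T[:3,3]
    return o+r*(z-o[2])/r[2]
E
python3 - <<'E'
from h import *
print(sense())
for n in ('scene','top'):
    K,T,c=cal(n); im,d=get_image(n); cv2.imwrite(f'pics/{n}0.png',im); np.savez(f'{n}0.npz',im=im,d=d,K=K,T=T)
    print(n,K.tolist(),T.round(3).tolist(),[k for k in c])
print({k:np.array(v).round(4).tolist() for k,v in get_calibration('wrist').items()})
E
```

```text
{'t': 0.0, 'joints': array([-1.32839372e+00,  3.13453599e-01,  1.49841058e+00,  1.96904084e-06,
        1.33100516e+00, -2.23413270e-01]), 'joint_velocities': array([ 1.65015165e-03,  8.60073141e-04,  1.75975206e-03, -1.36387463e-03,
       -1.04419872e-03, -2.16520233e-05]), 'joint_torque': array([ 1.80230585e-03, -4.12266827e+01, -2.59744728e+01, -2.25510678e-05,
        4.22106401e-03,  2.78322773e-06]), 'position': array([ 0.23571688, -0.46878415,  0.19734324]), 'orientation': array([[ 8.93455666e-01,  4.49151289e-01, -3.04592358e-04],
       [ 4.49151302e-01, -8.93454851e-01,  1.23981577e-03],
       [ 2.84725330e-04, -1.24452848e-03, -9.99999185e-01]]), 'force': array([ 0.11496258,  0.69937407, -0.30998428]), 'moment': array([-0.0099296 , -0.00561344,  0.05094668]), 'gripper_width': 0.08551130240463757}
scene [[562.8778446373052, 0.0, 316.82240001831127], [0.0, 562.8778446373052, 248.59505471996238], [0.0, 0.0, 1.0]] [[-0.704, 0.503, -0.502, 0.023], [-0.71, -0.492, 0.503, 0.311], [0.006, 0.711, 0.703, 0.778], [0.0, 0.0, 0.0, 1.0]] ['intrinsics', 'T']
top [[565.1300348014332, 0.0, 325.3807905160095], [0.0, 565.1300348014332, 236.767950517765], [0.0, 0.0, 1.0]] [[-0.019, 0.982, -0.188, 0.291], [-1.0, -0.021, -0.006, -0.143], [-0.01, 0.188, 0.982, 1.227], [0.0, 0.0, 0.0, 1.0]] ['intrinsics', 'T']
{'intrinsics': [[413.9292, 0.0, 324.1891], [0.0, 413.9292, 234.653], [0.0, 0.0, 1.0]], 'tool_from_camera': [[-0.0, 0.9456, 0.3252, 0.0849], [1.0, -0.0002, 0.0007, 0.0002], [0.0007, 0.3252, -0.9456, -0.1757], [0.0, 0.0, 0.0, 1.0]]}
```

View pics/top0.png

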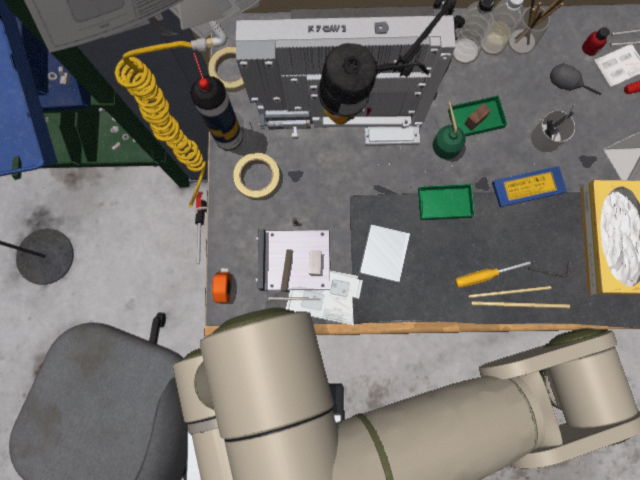

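View pics/scene0.png

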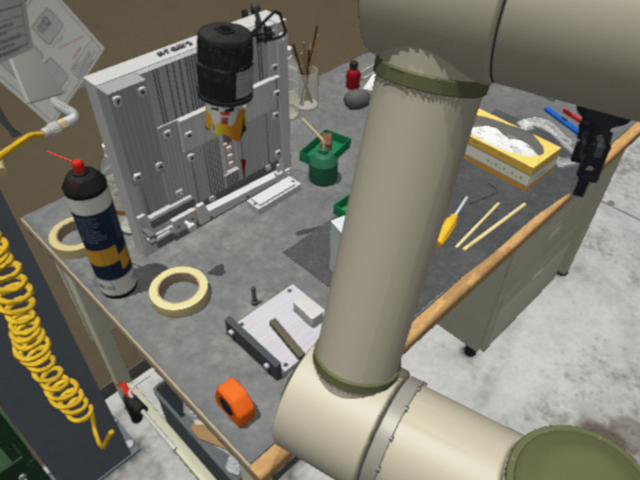

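The top view shows the plate at about (298,260) with its fence on the left (263,260). The stone is at (287,268), the block at (316,263), the mould half at (385,252) and the tray at (446,202). The reel is at (257,176), the tape measure at (221,286), the screw at (296,222) and the pin near (295,298). Next I measure them.

Run:
```python
from h import *
z=np.load('top0.npz'); im,d,K,T=z['im'],z['d'],z['K'],z['T']
P=cloud(d,K,T); hsv=cv2.cvtColor(im,cv2.COLOR_BGR2HSV)
Z=P[...,2]
def rect(name,m,box,zz=None):
    mm=np.zeros(m.shape,np.uint8); u0,v0,u1,v1=box; mm[v0:v1,u0:u1]=m[v0:v1,u0:u1]
    n,l,s,_=cv2.connectedComponentsWithStats(mm)
    if n<2: print(name,'none');return
    i=1+np.argmax(s[1:,4]); k=l==i
    zm=np.nanmedian(Z[k]) if zz is None else zz
    v,u=np.nonzero(k); q=np.array([plane(a,b,zm,K,T)[:2] for a,b in zip(u,v)])
    (c,sz,a)=cv2.minAreaRect((q*1000).astype(np.float32))
    print(name,s[i,4],'z',round(float(np.nanmedian(Z[k])),4),'c',np.round(c,1),'size',np.round(sz,1),'ang',round(a,2))
H,S,V=cv2.split(hsv)
rect('bench',(abs(Z)<.02),(200,120,340,330)); print('bench z',np.nanmedian(Z[190:220,320:345]))
rect('mould',(Z>.09)&(Z<.15),(340,210,430,295),.12)
rect('plate',(Z>.006)&(Z<.022)|False,(255,215,340,300),.01)
rect('platecol',((V>170)&(S<60)&(Z<.03)),(262,225,332,292),.01)
rect('fence',(Z>.028)&(Z<.06),(250,220,285,300),.04)
rect('block',(Z>.026)&(Z<.06),(300,240,335,285),.035)
rect('stone',(V<130),(276,240,300,292),.022)
rect('tray',(H>55)&(H<90)&(S>120),(410,178,478,226),.026)
rect('tapem',(H<15)&(S>150),(200,260,240,310),.05)
rect('screw',(V<70),(285,210,310,229),.02)
print(Z[212:228,285:310:2].round(3)[::3])
crop=im[150:330,200:480]; cv2.imwrite('pics/crop0.png',cv2.resize(crop,None,fx=2.8,fy=2.8,interpolation=cv2.INTER_CUBIC))
```

```text
bench 21661 z 0.0011 c [564.6 -17. ] size [299.6 475.1] ang 88.89
bench z 0.0004214436088840756
mould 2094 z 0.1201 c [ 467.4 -251.8] size [ 80.4 103.8] ang 75.14
plate 3281 z 0.0107 c [473.6 -67.5] size [153.1 134.1] ang 88.79
platecol 2950 z 0.0103 c [472.4 -75.3] size [135.1 140.8] ang 0.15
fence 386 z 0.0398 c [475.9   4.7] size [129.1  17.1] ang 0.07
block 278 z 0.0353 c [ 466.  -111.5] size [24.9 50.1] ang 85.84
stone 280 z 0.0218 c [450.1 -45.2] size [27.7 90.5] ang 85.07
tray 1784 z 0.0034 c [ 593.5 -399.3] size [ 75.2 118.1] ang 1.38
tapem 482 z 0.0533 c [414.3  85.3] size [37.4 62.7] ang 87.36
screw 21 z 0.0096 c [553.6 -70.8] size [12.7  7.8] ang 43.48
[[-0.     0.002 -0.002 -0.002 -0.006 -0.002 -0.001  0.002 -0.006  0.002
   0.003 -0.002 -0.   ]
 [ 0.001  0.001 -0.003 -0.001 -0.002  0.003 -0.     0.003  0.003 -0.005
   0.002 -0.001 -0.   ]
 [ 0.    -0.001  0.001  0.004  0.043  0.046 -0.002  0.     0.002 -0.001
  -0.006  0.002  0.001]
 [-0.005 -0.003 -0.001 -0.002  0.031  0.035  0.01  -0.001 -0.006 -0.002
  -0.002 -0.002  0.003]
 [-0.001  0.003  0.    -0.     0.005  0.008  0.008  0.002  0.002 -0.003
   0.001  0.002 -0.   ]
 [ 0.002  0.003  0.006  0.002 -0.003 -0.001  0.002 -0.001  0.002 -0.005
  -0.002  0.005  0.003]]
```

View pics/crop0.png

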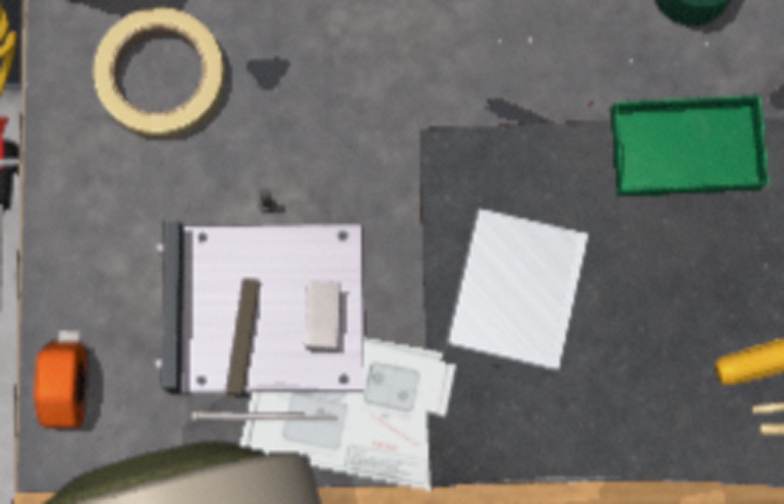

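>>> send_rows([
  {"dx": 384,"dy": -220,"dz": 0,"wz": 0.466,"hand": 0.5},
  {"dx": 384,"dy": -220,"dz": 0,"wz": 0.466},
  {"dx": 384,"dy": -220,"dz": 0,"wz": 0.466},
  {"dx": 384,"dy": -220,"dz": 0,"wz": 0.466},
  {"dx": 384,"dy": -220,"dz": 0,"wz": 0.466},
  {"dx": 384,"dy": -220,"dz": 0,"wz": 0.466},
  {"dx": 384,"dy": -220,"dz": 0,"wz": 0.466},
  {"dx": 384,"dy": -220,"dz": 0,"wz": 0.466},
])

```text
invalid input
```

>>> send_rows([
  {"dx": 384,"dy": -220,"dz": 0,"wx": 0,"wy": 0,"wz": 0.466,"hand": 0.5},
  {"dx": 384,"dy": -220,"dz": 0,"wx": 0,"wy": 0,"wz": 0.466,"hand": 0.5},
  {"dx": 384,"dy": -220,"dz": 0,"wx": 0,"wy": 0,"wz": 0.466,"hand": 0.5},
  {"dx": 384,"dy": -220,"dz": 0,"wx": 0,"wy": 0,"wz": 0.466,"hand": 0.5},
  {"dx": 384,"dy": -220,"dz": 0,"wx": 0,"wy": 0,"wz": 0.466,"hand": 0.5},
  {"dx": 384,"dy": -220,"dz": 0,"wx": 0,"wy": 0,"wz": 0.466,"hand": 0.5},
  {"dx": 384,"dy": -220,"dz": 0,"wx": 0,"wy": 0,"wz": 0.466,"hand": 0.5},
  {"dx": 384,"dy": -220,"dz": 0,"wx": 0,"wy": 0,"wz": 0.466,"hand": 0.5},
])

```text
t: 0.77
position: [0.416, -0.1959, 0.1979]
orientation: [[1.0, -0.0, -0.0], [-0.0, -1.0, 0.0], [-0.0, -0.0, -1.0]]
force: [0.1, -0.8, 0.1]
gripper_width: 0.0425
```

>>> send_rows([
  {"dx": 64,"dy": -96,"dz": 0,"wx": 0,"wy": 0,"wz": 0,"hand": 0.5},
  {"dx": 64,"dy": -96,"dz": 0,"wx": 0,"wy": 0,"wz": 0,"hand": 0.5},
  {"dx": 64,"dy": -96,"dz": 0,"wx": 0,"wy": 0,"wz": 0,"hand": 0.5},
  {"dx": 64,"dy": -96,"dz": 0,"wx": 0,"wy": 0,"wz": 0,"hand": 0.5},
  {"dx": 64,"dy": -96,"dz": 0,"wx": 0,"wy": 0,"wz": 0,"hand": 0.5},
])

```text
t: 1.18
position: [0.4797, -0.1007, 0.1975]
orientation: [[1.0, 0.003, -0.001], [0.003, -1.0, 0.0], [-0.001, -0.0, -1.0]]
force: [-1.0, -0.7, 0.5]
gripper_width: 0.0427
```

Run:
```python
from h import *
K,T,c=cal('wrist'); print(sense()['position'])
im,d=get_image('wrist'); cv2.imwrite('pics/wrist1.png',im); np.savez('wrist1.npz',im=im,d=d,K=K,T=T); P=cloud(d,K,T)
print(P[::60,::80].round(3).tolist())
```

```text
[ 0.47965564 -0.10071983  0.19745674]
[[[0.768, 0.672, -0.738], [0.633, 0.095, 0.001], [0.629, 0.023, 0.024], [0.634, -0.033, -0.0], [0.634, -0.096, 0.0], [0.634, -0.16, 0.0], [0.634, -0.224, -0.001], [0.634, -0.288, -0.001]], [[0.637, 0.704, -0.736], [0.589, 0.103, 0.001], [0.589, 0.037, 0.0], [0.589, -0.03, 0.001], [0.59, -0.096, -0.002], [0.59, -0.163, -0.001], [0.59, -0.23, -0.001], [0.59, -0.297, -0.001]], [[0.493, 0.742, -0.738], [0.541, 0.112, 0.002], [0.541, 0.043, -0.0], [0.542, -0.029, 0.009], [0.542, -0.096, 0.009], [0.542, -0.166, 0.0], [0.542, -0.236, -0.0], [0.542, -0.305, -0.001]], [[0.336, 0.78, -0.736], [0.488, 0.122, 0.0], [0.488, 0.05, -0.002], [0.49, -0.025, 0.009], [0.49, -0.096, 0.009], [0.489, -0.169, -0.0], [0.501, -0.219, 0.06], [0.513, -0.247, 0.119]], [[0.324, 0.452, -0.29], [0.311, 0.339, -0.327], [0.43, 0.057, 0.0], [0.433, -0.022, 0.009], [0.434, -0.096, 0.009], [0.431, -0.172, 0.002], [0.466, -0.21, 0.099], [0.474, -0.254, 0.119]], [[0.209, 0.482, -0.291], [0.21, 0.338, -0.29], [0.365, 0.065, -0.0], [0.366, -0.015, -0.001], [0.367, -0.096, 0.001], [0.368, -0.176, 0.002], [0.368, -0.257, 0.002], [0.43, -0.262, 0.119]], [[0.084, 0.511, -0.288], [0.082, 0.363, -0.291], [0.12, 0.186, -0.239], [0.489, -0.075, 0.269], [0.112, -0.093, -0.253], [0.489, -0.123, 0.269], [-0.242, -0.598, -0.744], [-0.237, -0.849, -0.738]], [[-0.068, 0.557, -0.298], [0.493, -0.044, 0.297], [0.484, -0.058, 0.288], [0.497, -0.082, 0.301], [0.112, -0.095, -0.109], [0.497, -0.117, 0.301], [0.485, -0.141, 0.288], [0.492, -0.156, 0.296]]]
```

View pics/wrist1.png

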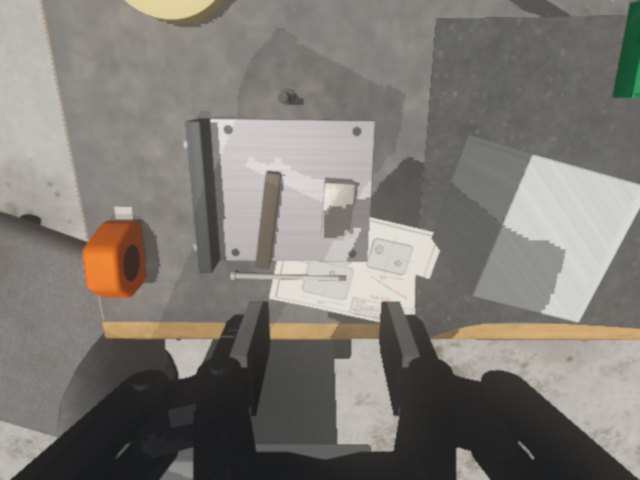

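The wrist view shows the plate from (215,120) to (373,262) with the stone at (269,220) and the block at (340,208). The screw is at (288,97), the pin near (290,276), the tape measure at (115,258) and the mould top at (560,235). Wrist depth is clean, so I use it to measure.

```bash
cat >> h.py <<'E'
def rect(name,P,m,lo,hi):
    """largest component of points with z in lo..hi inside mask -> min-area rectangle"""
    Z=P[...,2]; mm=(m&(Z>lo)&(Z<hi)).astype(np.uint8)
    n,l,s,_=cv2.connectedComponentsWithStats(mm)
    if n<2: return print(name,'none')
    i=1+np.argmax(s[1:,4]); q=P[l==i]
    c,sz,a=cv2.minAreaRect((q[:,:2]*1000).astype(np.float32))
    print(name,s[i,4],'z',round(float(np.median(q[:,2])),4),'c',np.round(c,1),'size',np.round(sz,1),'ang',round(a,2)); return q
def zone(P,x0,x1,y0,y1): return (P[...,0]>x0)&(P[...,0]<x1)&(P[...,1]>y0)&(P[...,1]<y1)
E
python3 - <<'E'
from h import *
z=np.load('wrist1.npz'); P=cloud(z['d'],z['K'],z['T'])
rect('stone',P,zone(P,.39,.52,-.09,-.015),.016,.028)
rect('block',P,zone(P,.39,.53,-.16,-.08),.030,.045)
rect('fence',P,zone(P,.38,.56,-.02,.05),.036,.046)
rect('plate',P,zone(P,.39,.56,-.17,.05),.005,.05)
rect('mould',P,zone(P,.35,.6,-.4,-.17),.117,.123)
rect('screw',P,zone(P,.54,.6,-.12,0),.012,.06)
rect('pin',P,zone(P,.38,.403,-.16,.01),.005,.02)
rect('tapem',P,zone(P,.3,.5,.03,.18),.035,.08)
E
```

```text
stone 1459 z 0.022 c [454.7 -49.4] size [13.3 90. ] ang 81.06
block 1685 z 0.0345 c [ 468.1 -111.5] size [25.  50.2] ang 86.3
fence 2301 z 0.0395 c [478.6   3.6] size [ 12.7 129.4] ang 89.29
plate 25768 z 0.0099 c [476.1 -63.2] size [158.1 133.2] ang 89.38
mould 17551 z 0.1194 c [ 471.  -252.6] size [ 81.5 100.3] ang 75.39
screw 116 z 0.0422 c [560.8 -68.7] size [7.2 7.5] ang 0.09
pin 321 z 0.0062 c [394.1 -48.3] size [76.7  7.8] ang 86.33
tapem 2714 z 0.0532 c [418.4  87.1] size [31.8 61.1] ang 88.22
```

>>> send_rows([
  {"dx": -25,"dy": -51,"dz": 0,"wx": 0,"wy": 0,"wz": 0.157,"hand": 0.38},
  {"dx": -25,"dy": -51,"dz": 40,"wx": 0,"wy": 0,"wz": 0.157,"hand": 0.38},
  {"dx": -25,"dy": -51,"dz": 80,"wx": 0,"wy": 0,"wz": 0.157,"hand": 0.38},
  {"dx": -25,"dy": -51,"dz": 120,"wx": 0,"wy": 0,"wz": 0.157,"hand": 0.38},
  {"dx": -25,"dy": -51,"dz": 150,"wx": 0,"wy": 0,"wz": 0.157,"hand": 0.38},
  {"dx": -25,"dy": -51,"dz": 165,"wx": 0,"wy": 0,"wz": 0.157,"hand": 0.38},
  {"dx": -25,"dy": -51,"dz": 165,"wx": 0,"wy": 0,"wz": 0.157,"hand": 0.38},
])

```text
t: 1.82
position: [0.452, -0.0514, 0.0301]
orientation: [[0.987, -0.159, -0.006], [-0.159, -0.987, 0.002], [-0.006, -0.001, -1.0]]
force: [-0.0, 0.9, -0.5]
gripper_width: 0.0327
```

>>> send_rows([
  {"dx": 2,"dy": -2,"dz": 9,"wx": 0,"wy": 0,"wz": 0,"hand": 0.38},
  {"dx": 2,"dy": -2,"dz": 17,"wx": 0,"wy": 0,"wz": 0,"hand": 0.38},
  {"dx": 2,"dy": -2,"dz": 17,"wx": 0,"wy": 0,"wz": 0,"hand": 0.05},
  {"dx": 2,"dy": -2,"dz": 17,"wx": 0,"wy": 0,"wz": 0,"hand": 0.05},
  {"dx": 2,"dy": -2,"dz": 17,"wx": 0,"wy": 0,"wz": 0,"hand": 0.05},
  {"dx": 2,"dy": -2,"dz": 17,"wx": 0,"wy": 0,"wz": 0,"hand": 0.05},
], grip_force=40)

```text
t: 2.32
position: [0.4571, -0.0494, 0.0165]
orientation: [[0.988, -0.156, 0.001], [-0.156, -0.988, -0.0], [0.001, 0.0, -1.0]]
force: [0.4, 0.5, -0.0]
gripper_width: 0.0046
```

Run:
```python
from h import *
s=sense();print(s['position'],s['gripper_width'])
K,T,c=cal('wrist')
im,d=get_image('wrist'); P=cloud(d,K,T)
rect('stone',P,zone(P,.39,.54,-.095,-.01),.016,.028)
cv2.imwrite('pics/wrist2.png',im)
```

```text
[ 0.4571054  -0.04940926  0.01650686] 0.0046361186652759765
stone 3835 z 0.0221 c [454.6 -49.5] size [13.  90.5] ang 81.16
```

View pics/wrist2.png

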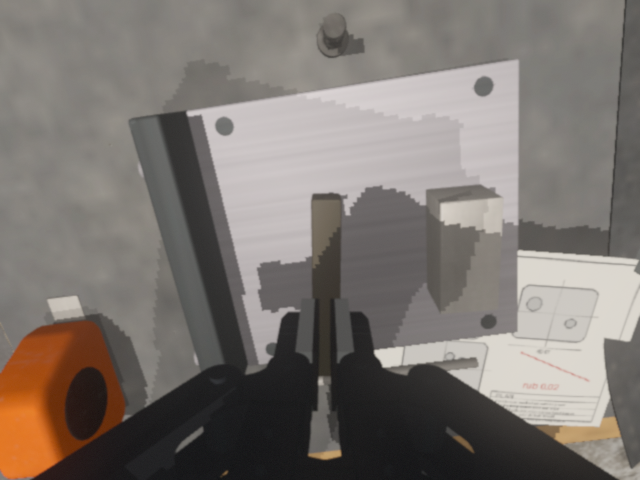

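>>> send_rows([
  {"dx": -2,"dy": 0,"dz": 0,"wx": 0,"wy": 0,"wz": 0,"hand": 0.35},
  {"dx": -2,"dy": 0,"dz": 0,"wx": 0,"wy": 0,"wz": 0,"hand": 0.35},
  {"dx": -2,"dy": 0,"dz": 3,"wx": 0,"wy": 0,"wz": 0,"hand": 0.35},
  {"dx": -2,"dy": 0,"dz": 5,"wx": 0,"wy": 0,"wz": 0,"hand": 0.35},
  {"dx": -2,"dy": 0,"dz": 5,"wx": 0,"wy": 0,"wz": 0,"hand": 0.0},
  {"dx": -2,"dy": 0,"dz": 5,"wx": 0,"wy": 0,"wz": 0,"hand": 0.0},
  {"dx": -2,"dy": 0,"dz": 5,"wx": 0,"wy": 0,"wz": 0,"hand": 0.0},
  {"dx": -2,"dy": 0,"dz": 5,"wx": 0,"wy": 0,"wz": 0,"hand": 0.0},
], grip_force=40)

```text
t: 3.03
position: [0.4548, -0.0489, 0.0109]
orientation: [[0.988, -0.157, -0.0], [-0.157, -0.988, 0.0], [-0.0, -0.0, -1.0]]
force: [0.7, -0.1, 0.2]
gripper_width: 0.0003
```

Run:
```python
from h import *
s=sense();print(s['position'],s['gripper_width'],s['force'])
K,T,c=cal('wrist')
im,d=get_image('wrist'); P=cloud(d,K,T)
rect('stone',P,zone(P,.39,.54,-.095,-.01),.016,.028)
for v in range(290,400,12): print(v,[(int(1000*P[v,u,0]),int(1000*P[v,u,1]),int(1000*P[v,u,2])) for u in range(296,356,6)])
cv2.imwrite('pics/wrist3.png',np.hstack([cv2.resize(im[240:420,240:420],(540,540),interpolation=cv2.INTER_CUBIC)]))
```

```text
[ 0.45480889 -0.04894086  0.01092085] 0.00034837804328707324 [ 0.67779556 -0.14827679  0.23559896]
stone 3190 z 0.022 c [475.8 -52.8] size [13.1 47.1] ang 81.1
290 [(453, -34, 9), (451, -37, 8), (452, -40, 9), (457, -44, 21), (457, -47, 21), (457, -49, 23), (457, -52, 22), (456, -54, 21), (449, -57, 10), (449, -59, 9)]
302 [(446, -33, 8), (445, -36, 8), (467, -44, 50), (467, -46, 51), (467, -48, 51), (466, -51, 50), (466, -53, 50), (465, -55, 50), (443, -56, 9), (442, -59, 9)]
314 [(464, -39, 53), (464, -41, 52), (467, -44, 58), (467, -46, 59), (466, -48, 59), (466, -51, 59), (466, -53, 59), (465, -55, 58), (462, -57, 53), (461, -59, 52)]
326 [(463, -39, 60), (464, -42, 61), (466, -45, 66), (467, -47, 67), (466, -49, 66), (466, -51, 67), (466, -53, 67), (465, -54, 67), (466, -56, 68), (460, -58, 60)]Traceback (most recent call last):
  File "<stdin>", line 6, in <module>
ValueError: cannot convert float NaN to integer
```

Run:
```python
from h import *
K,T,c=cal('wrist'); im,d=get_image('wrist'); P=cloud(d,K,T)
f=lambda P,v,u:[int(1000*a) if a==a else None for a in P[v,u]]
for v in range(292,312,2): print(v,[f(P,v,u) for u in (312,320,328,336)])
z=np.load('wrist1.npz'); Q=cloud(z['d'],z['K'],z['T'])
for v in range(296,340,4): print(v,[f(Q,v,u) for u in (246,254,262,384,392,400)])
cv2.imwrite('pics/wrist3.png',cv2.resize(im[240:420,240:420],(540,540),interpolation=cv2.INTER_CUBIC))
```

```text
292 [[456, -43, 21], [456, -46, 22], [456, -50, 22], [455, -53, 22]]
294 [[455, -43, 21], [455, -46, 22], [454, -50, 21], [454, -53, 23]]
296 [[454, -42, 20], [454, -46, 22], [454, -50, 22], [453, -53, 22]]
298 [[454, -42, 21], [453, -46, 21], [453, -50, 22], [452, -53, 22]]
300 [[467, -45, 49], [466, -48, 48], [466, -51, 49], [466, -54, 49]]
302 [[466, -45, 50], [466, -48, 50], [466, -51, 51], [466, -54, 51]]
304 [[466, -45, 51], [466, -48, 51], [465, -51, 51], [465, -54, 52]]
306 [[467, -46, 53], [466, -48, 53], [467, -51, 55], [465, -54, 53]]
308 [[467, -46, 55], [466, -48, 55], [466, -51, 55], [466, -54, 56]]
310 [[467, -46, 56], [467, -49, 57], [466, -51, 56], [466, -54, 58]]
296 [[370, -22, 0], [370, -29, 0], [369, -37, -1], [372, -160, 2], [371, -168, 2], [373, -175, 4]]
300 [[364, -21, -2], [365, -29, 0], [365, -37, 0], [367, -160, 1], [367, -168, 1], [367, -176, 2]]
304 [[360, -21, 0], [490, -74, 237], [491, -77, 239], [491, -122, 238], [491, -125, 239], [492, -127, 239]]
308 [[356, -20, 0], [491, -75, 241], [491, -78, 240], [491, -121, 241], [491, -124, 241], [491, -127, 241]]
312 [[491, -73, 244], [None, None, None], [491, -78, 243], [490, -121, 242], [491, -124, 244], [491, -127, 244]]
316 [[491, -73, 247], [491, -76, 246], [491, -79, 247], [488, -122, 241], [491, -123, 247], [490, -126, 245]]
320 [[491, -73, 249], [491, -76, 249], [491, -79, 249], [488, -121, 243], [491, -123, 250], [491, -126, 249]]
324 [[491, -74, 252], [491, -77, 253], [489, -79, 249], [485, -121, 243], [490, -123, 251], [491, -125, 252]]
328 [[490, -74, 254], [491, -77, 254], [488, -79, 249], [484, -121, 243], [491, -122, 254], [491, -125, 254]]
332 [[491, -75, 257], [491, -77, 257], [487, -79, 250], [482, -122, 243], [491, -122, 257], [491, -124, 256]]
336 [[491, -75, 259], [490, -78, 258], [486, -79, 251], [482, -121, 244], [491, -122, 259], [491, -124, 259]]
```

View pics/wrist3.png

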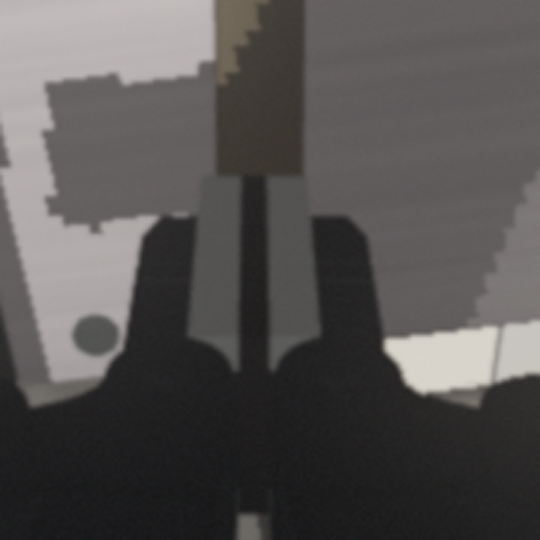

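The fingers shut above the stone without touching it. Wrist depth puts the fingertips at z≈0.048 while the reported TCP is 0.011, so the real finger ends sit about 37 mm behind the reported TCP. That contradicts the spec. I'll work from the measured offset and watch the force on the way down.

>>> send_rows([
  {"dx": 0,"dy": 0,"dz": 0,"wx": 0,"wy": 0,"wz": 0,"hand": 0.35},
  {"dx": 0,"dy": 0,"dz": 0,"wx": 0,"wy": 0,"wz": 0,"hand": 0.35},
  {"dx": 0,"dy": 0,"dz": 8,"wx": 0,"wy": 0,"wz": 0,"hand": 0.35},
  {"dx": 0,"dy": 0,"dz": 16,"wx": 0,"wy": 0,"wz": 0,"hand": 0.35},
  {"dx": 0,"dy": 0,"dz": 24,"wx": 0,"wy": 0,"wz": 0,"hand": 0.35},
  {"dx": 0,"dy": 0,"dz": 30,"wx": 0,"wy": 0,"wz": 0,"hand": 0.35},
  {"dx": 0,"dy": 0,"dz": 30,"wx": 0,"wy": 0,"wz": 0,"hand": 0.35},
], grip_force=40)

```text
t: 3.72
position: [0.4539, -0.0486, -0.0206]
orientation: [[0.988, -0.157, -0.003], [-0.157, -0.988, 0.001], [-0.003, -0.001, -1.0]]
force: [-0.4, -0.5, -0.6]
gripper_width: 0.0298
```

>>> send_rows([
  {"dx": 0,"dy": 0,"dz": 3,"wx": 0,"wy": 0,"wz": 0,"hand": 0.35},
  {"dx": 0,"dy": 0,"dz": 3,"wx": 0,"wy": 0,"wz": 0,"hand": 0.0},
  {"dx": 0,"dy": 0,"dz": 3,"wx": 0,"wy": 0,"wz": 0,"hand": 0.0},
  {"dx": 0,"dy": 0,"dz": 3,"wx": 0,"wy": 0,"wz": 0,"hand": 0.0},
  {"dx": 0,"dy": 0,"dz": 3,"wx": 0,"wy": 0,"wz": 0,"hand": 0.0},
], grip_force=40)

```text
t: 4.13
position: [0.4549, -0.049, -0.0219]
orientation: [[0.988, -0.157, 0.0], [-0.157, -0.988, -0.0], [0.0, 0.0, -1.0]]
force: [-0.3, 0.8, -0.6]
gripper_width: 0.012
```

>>> send_rows([
  {"dx": 0,"dy": 0,"dz": -40,"wx": 0,"wy": 0,"wz": 0,"hand": 0},
  {"dx": 0,"dy": 0,"dz": -80,"wx": 0,"wy": 0,"wz": 0,"hand": 0},
  {"dx": 0,"dy": 0,"dz": -120,"wx": 0,"wy": 0,"wz": -0.12,"hand": 0},
  {"dx": 0,"dy": 0,"dz": -144,"wx": 0,"wy": 0,"wz": -0.24,"hand": 0},
  {"dx": 184,"dy": 326,"dz": -144,"wx": 0,"wy": 0,"wz": -1.75,"hand": 0},
  {"dx": 184,"dy": 326,"dz": -144,"wx": 0,"wy": 0,"wz": -1.75,"hand": 0},
  {"dx": 184,"dy": 326,"dz": -144,"wx": 0,"wy": 0,"wz": -1.75,"hand": 0},
  {"dx": 184,"dy": 326,"dz": -144,"wx": 0,"wy": 0,"wz": -1.75,"hand": 0},
])

```text
t: 4.8
position: [0.5125, -0.2046, 0.1223]
orientation: [[0.835, 0.55, 0.001], [0.55, -0.835, -0.0], [0.0, 0.001, -1.0]]
force: [0.7, 0.4, 0.1]
gripper_width: 0.012
```

>>> send_rows([
  {"dx": -47,"dy": 202,"dz": 0,"wx": 0,"wy": 0,"wz": -1.012,"hand": 0},
  {"dx": -47,"dy": 202,"dz": 0,"wx": 0,"wy": 0,"wz": -1.012,"hand": 0},
  {"dx": -47,"dy": 202,"dz": 0,"wx": 0,"wy": 0,"wz": -1.012,"hand": 0},
  {"dx": -47,"dy": 202,"dz": 0,"wx": 0,"wy": 0,"wz": -1.012,"hand": 0},
  {"dx": -47,"dy": 202,"dz": 0,"wx": 0,"wy": 0,"wz": -1.012,"hand": 0},
  {"dx": -47,"dy": 202,"dz": 0,"wx": 0,"wy": 0,"wz": -1.012,"hand": 0},
  {"dx": -47,"dy": 202,"dz": 0,"wx": 0,"wy": 0,"wz": -1.012,"hand": 0},
  {"dx": -47,"dy": 202,"dz": 0,"wx": 0,"wy": 0,"wz": -1.012,"hand": 0},
])

```text
t: 5.47
position: [0.5825, -0.3984, 0.1209]
orientation: [[-0.01, 1.0, -0.001], [1.0, 0.01, 0.001], [0.001, -0.001, -1.0]]
force: [0.1, 0.1, -0.1]
gripper_width: 0.0119
```

Run:
```python
from h import *
s=sense();print(s['position'],s['gripper_width'],s['orientation'].round(3).tolist())
K,T,c=cal('wrist'); im,d=get_image('wrist'); P=cloud(d,K,T); cv2.imwrite('pics/w4.png',im)
hsv=cv2.cvtColor(im,cv2.COLOR_BGR2HSV); g=(hsv[...,0]>55)&(hsv[...,0]<90)&(hsv[...,1]>110)
rect('trayrim',P,g&zone(P,.52,.68,-.5,-.3),.021,.035)
rect('trayall',P,g&zone(P,.52,.68,-.5,-.3),-.01,.035)
# gripper body profile in tool frame
R=T@np.linalg.inv(np.array(c['tool_from_camera'])); Q=(P-R[:3,3])@R[:3,:3]
for x in range(10,70,8):
    m=(Q[...,0]>x/1e3)&(Q[...,0]<(x+8)/1e3)&(abs(Q[...,1])<.07)&(Q[...,2]<-.02)
    if m.any(): print('tool x',x,'closest z to tip',int(1000*np.nanmax(Q[...,2][m])),'|y|max',int(1000*np.nanmax(abs(Q[...,1][m]))))
```

```text
[ 0.58251787 -0.39843189  0.1209034 ] 0.011915937698203956 [[-0.01, 1.0, -0.001], [1.0, 0.01, 0.001], [0.001, -0.001, -1.0]]
trayrim 1540 z 0.0251 c [ 598.4 -400.8] size [ 71.3 114.4] ang 1.56
trayall 13086 z 0.002 c [ 598.4 -400.8] size [ 71.3 114.4] ang 1.56
tool x 10 closest z to tip -35 |y|max 59
tool x 18 closest z to tip -41 |y|max 19
tool x 26 closest z to tip -41 |y|max 7
tool x 34 closest z to tip -42 |y|max 7
tool x 42 closest z to tip -32 |y|max 7
```

>>> send_rows([
  {"dx": -2,"dy": 7,"dz": 40,"wx": 0,"wy": 0,"wz": 0,"hand": 0},
  {"dx": -2,"dy": 7,"dz": 80,"wx": 0,"wy": 0,"wz": 0,"hand": 0},
  {"dx": -2,"dy": 7,"dz": 110,"wx": 0,"wy": 0,"wz": 0,"hand": 0},
  {"dx": -2,"dy": 7,"dz": 130,"wx": 0,"wy": 0,"wz": 0,"hand": 0},
  {"dx": -2,"dy": 7,"dz": 143,"wx": 0,"wy": 0,"wz": 0,"hand": 0},
  {"dx": -2,"dy": 7,"dz": 143,"wx": 0,"wy": 0,"wz": 0,"hand": 0},
  {"dx": -2,"dy": 7,"dz": 143,"wx": 0,"wy": 0,"wz": 0,"hand": 0},
])

```text
t: 6.1
position: [0.59, -0.4001, -0.0204]
orientation: [[-0.004, 1.0, 0.0], [1.0, 0.004, -0.0], [-0.0, 0.0, -1.0]]
force: [0.9, -1.2, 0.6]
gripper_width: 0.0118
```

>>> send_rows([
  {"dx": 0,"dy": 0,"dz": 0,"wx": 0,"wy": 0,"wz": 0,"hand": 0.22},
  {"dx": 0,"dy": 0,"dz": 0,"wx": 0,"wy": 0,"wz": 0,"hand": 0.22},
  {"dx": 0,"dy": 0,"dz": -10,"wx": 0,"wy": 0,"wz": 0,"hand": 0.22},
  {"dx": 0,"dy": 0,"dz": -50,"wx": 0,"wy": 0,"wz": 0,"hand": 0.22},
  {"dx": 0,"dy": 0,"dz": -90,"wx": 0,"wy": 0,"wz": 0,"hand": 0.5},
  {"dx": 0,"dy": 0,"dz": -130,"wx": 0,"wy": 0,"wz": 0,"hand": 0.5},
  {"dx": 0,"dy": 0,"dz": -143,"wx": 0,"wy": 0,"wz": 0,"hand": 0.5},
])

```text
t: 6.68
position: [0.5915, -0.4014, 0.1313]
orientation: [[-0.005, 1.0, 0.009], [1.0, 0.005, -0.008], [-0.008, 0.009, -1.0]]
force: [-1.0, -0.1, 0.2]
gripper_width: 0.0425
```

Run:
```python
from h import *
s=sense();print(s['position'],s['force'])
K,T,c=cal('wrist'); im,d=get_image('wrist'); P=cloud(d,K,T)
rect('stone',P,zone(P,.56,.64,-.46,-.34),.008,.02)
```

```text
[ 0.59154851 -0.40142507  0.13130517] [-1.03902447 -0.13386493  0.23693233]
stone 2078 z 0.0141 c [ 591.5 -400.9] size [12.6 89.7] ang 0.52
```

>>> send_rows([
  {"dx": 289,"dy": -122,"dz": 0,"wx": 0,"wy": 0,"wz": 1.64,"hand": 0.5},
  {"dx": 289,"dy": -122,"dz": 0,"wx": 0,"wy": 0,"wz": 1.64,"hand": 0.5},
  {"dx": 289,"dy": -122,"dz": 0,"wx": 0,"wy": 0,"wz": 1.64,"hand": 0.5},
  {"dx": 289,"dy": -122,"dz": 0,"wx": 0,"wy": 0,"wz": 1.64,"hand": 0.5},
  {"dx": 289,"dy": -122,"dz": 0,"wx": 0,"wy": 0,"wz": 1.64,"hand": 0.5},
  {"dx": 289,"dy": -122,"dz": 0,"wx": 0,"wy": 0,"wz": 1.64,"hand": 0.5},
  {"dx": 289,"dy": -122,"dz": 0,"wx": 0,"wy": 0,"wz": 1.64,"hand": 0.5},
  {"dx": 289,"dy": -122,"dz": 0,"wx": 0,"wy": 0,"wz": 1.64,"hand": 0.5},
])

```text
t: 7.4
position: [0.4644, -0.1081, 0.1227]
orientation: [[0.841, 0.54, 0.0], [0.54, -0.841, 0.0], [0.0, -0.0, -1.0]]
force: [0.1, 0.1, 0.2]
gripper_width: 0.0426
```

>>> send_rows([
  {"dx": 0,"dy": 0,"dz": 10,"wx": 0,"wy": 0,"wz": 0.635,"hand": 0.5},
  {"dx": 0,"dy": 0,"dz": 20,"wx": 0,"wy": 0,"wz": 0.635,"hand": 0.5},
  {"dx": 0,"dy": 0,"dz": 40,"wx": 0,"wy": 0,"wz": 0.635,"hand": 0.5},
  {"dx": 0,"dy": 0,"dz": 60,"wx": 0,"wy": 0,"wz": 0.635,"hand": 0.5},
  {"dx": 0,"dy": 0,"dz": 80,"wx": 0,"wy": 0,"wz": 0.635,"hand": 0.5},
  {"dx": 0,"dy": 0,"dz": 90,"wx": 0,"wy": 0,"wz": 0.635,"hand": 0.5},
  {"dx": 0,"dy": 0,"dz": 90,"wx": 0,"wy": 0,"wz": 0.635,"hand": 0.5},
])

```text
t: 7.98
position: [0.4654, -0.111, 0.0308]
orientation: [[0.998, -0.057, -0.002], [-0.057, -0.998, 0.001], [-0.003, -0.001, -1.0]]
force: [-0.5, 0.2, 0.6]
gripper_width: 0.0422
```

>>> send_rows([
  {"dx": 2,"dy": 0,"dz": 20,"wx": 0,"wy": 0,"wz": 0,"hand": 0.5},
  {"dx": 2,"dy": 0,"dz": 36,"wx": 0,"wy": 0,"wz": 0,"hand": 0.5},
  {"dx": 2,"dy": 0,"dz": 48,"wx": 0,"wy": 0,"wz": 0,"hand": 0.5},
  {"dx": 2,"dy": 0,"dz": 48,"wx": 0,"wy": 0,"wz": 0,"hand": 0},
  {"dx": 2,"dy": 0,"dz": 48,"wx": 0,"wy": 0,"wz": 0,"hand": 0},
  {"dx": 2,"dy": 0,"dz": 48,"wx": 0,"wy": 0,"wz": 0,"hand": 0},
  {"dx": 2,"dy": 0,"dz": 48,"wx": 0,"wy": 0,"wz": 0,"hand": 0},
], grip_force=50)

```text
t: 8.57
position: [0.4689, -0.1118, -0.015]
orientation: [[0.998, -0.058, 0.001], [-0.058, -0.998, -0.001], [0.002, 0.001, -1.0]]
force: [-0.4, -0.2, -2.2]
gripper_width: 0.0238
```

>>> send_rows([
  {"dx": 0,"dy": 0,"dz": -40,"wx": 0,"wy": 0,"wz": -0.1,"hand": 0},
  {"dx": 0,"dy": 0,"dz": -80,"wx": 0,"wy": 0,"wz": -0.22,"hand": 0},
  {"dx": 0,"dy": 0,"dz": -120,"wx": 0,"wy": 0,"wz": -0.34,"hand": 0},
  {"dx": 0,"dy": 0,"dz": -141,"wx": 0,"wy": 0,"wz": -0.46,"hand": 0},
  {"dx": 163,"dy": 280,"dz": -141,"wx": 0,"wy": 0,"wz": -1.655,"hand": 0},
  {"dx": 163,"dy": 280,"dz": -141,"wx": 0,"wy": 0,"wz": -1.655,"hand": 0},
  {"dx": 163,"dy": 280,"dz": -141,"wx": 0,"wy": 0,"wz": -1.655,"hand": 0},
  {"dx": 163,"dy": 280,"dz": -141,"wx": 0,"wy": 0,"wz": -1.655,"hand": 0},
])

```text
t: 9.23
position: [0.5441, -0.262, 0.1259]
orientation: [[0.616, 0.788, 0.001], [0.788, -0.616, -0.001], [0.0, 0.001, -1.0]]
force: [0.5, 0.2, -2.0]
gripper_width: 0.0235
```

>>> send_rows([
  {"dx": -65,"dy": 142,"dz": 0,"wx": 0,"wy": 0,"wz": -0.69,"hand": 0},
  {"dx": -65,"dy": 142,"dz": 0,"wx": 0,"wy": 0,"wz": -0.69,"hand": 0},
  {"dx": -65,"dy": 142,"dz": 0,"wx": 0,"wy": 0,"wz": -0.69,"hand": 0},
  {"dx": -65,"dy": 142,"dz": 0,"wx": 0,"wy": 0,"wz": -0.69,"hand": 0},
  {"dx": -65,"dy": 142,"dz": 0,"wx": 0,"wy": 0,"wz": -0.69,"hand": 0},
  {"dx": -65,"dy": 142,"dz": 0,"wx": 0,"wy": 0,"wz": -0.69,"hand": 0},
  {"dx": -65,"dy": 142,"dz": 40,"wx": 0,"wy": 0,"wz": -0.69,"hand": 0},
  {"dx": -65,"dy": 142,"dz": 60,"wx": 0,"wy": 0,"wz": -0.69,"hand": 0},
])

```text
t: 9.9
position: [0.6138, -0.399, 0.0627]
orientation: [[-0.021, 1.0, -0.001], [1.0, 0.021, 0.001], [0.001, -0.001, -1.0]]
force: [0.4, 0.3, -4.5]
gripper_width: 0.0238
```

>>> send_rows([
  {"dx": -1,"dy": 0,"dz": 35,"wx": 0,"wy": 0,"wz": 0,"hand": 0},
  {"dx": -1,"dy": 0,"dz": 60,"wx": 0,"wy": 0,"wz": 0,"hand": 0},
  {"dx": -1,"dy": 0,"dz": 70,"wx": 0,"wy": 0,"wz": 0,"hand": 0},
  {"dx": -1,"dy": 0,"dz": 70,"wx": 0,"wy": 0,"wz": 0,"hand": 0},
  {"dx": -1,"dy": 0,"dz": 70,"wx": 0,"wy": 0,"wz": 0,"hand": 0.42},
  {"dx": -1,"dy": 0,"dz": 70,"wx": 0,"wy": 0,"wz": 0,"hand": 0.42},
  {"dx": -1,"dy": 0,"dz": 65,"wx": 0,"wy": 0,"wz": 0,"hand": 0.42},
  {"dx": -1,"dy": 0,"dz": 25,"wx": 0,"wy": 0,"wz": 0,"hand": 0.42},
])

```text
t: 10.57
position: [0.6124, -0.3984, 0.0352]
orientation: [[-0.02, 1.0, -0.007], [1.0, 0.02, 0.007], [0.007, -0.007, -1.0]]
force: [-0.6, 1.3, -0.8]
gripper_width: 0.0357
```

>>> send_rows([
  {"dx": 0,"dy": 0,"dz": -40,"wx": 0,"wy": 0,"wz": 0,"hand": 0.7},
  {"dx": 0,"dy": 0,"dz": -80,"wx": 0,"wy": 0,"wz": 0,"hand": 0.7},
  {"dx": 0,"dy": 0,"dz": -110,"wx": 0,"wy": 0,"wz": 0,"hand": 0.7},
  {"dx": 0,"dy": 0,"dz": -110,"wx": 0,"wy": 0,"wz": 0,"hand": 0.7},
])

```text
t: 10.9
position: [0.6168, -0.4022, 0.161]
orientation: [[-0.02, 1.0, 0.012], [1.0, 0.02, -0.011], [-0.011, 0.012, -1.0]]
force: [0.5, -0.2, 0.3]
gripper_width: 0.0599
```

Run:
```python
from h import *
s=sense();print(s['position'],s['force'],s['gripper_width'])
K,T,c=cal('wrist'); im,d=get_image('wrist'); P=cloud(d,K,T); cv2.imwrite('pics/w5.png',im)
rect('stone',P,zone(P,.56,.602,-.46,-.34),.008,.02)
rect('block',P,zone(P,.56,.64,-.46,-.34),.0245,.06)
rect('mould',P,zone(P,.35,.6,-.4,-.17),.117,.123)
R=T@np.linalg.inv(np.array(c['tool_from_camera'])); Q=(P-R[:3,3])@R[:3,:3]
for z in range(-40,-130,-8):
    m=(Q[...,2]<z/1e3)&(Q[...,2]>(z-8)/1e3)&(abs(Q[...,1])<.1)&(abs(Q[...,0])<.12)
    if m.any(): print('tool z',z,'max x',int(1000*np.nanmax(Q[...,0][m])),'y range',int(1000*np.nanmin(Q[...,1][m])),int(1000*np.nanmax(Q[...,1][m])))
```

```text
[ 0.61684793 -0.40224277  0.16095799] [ 0.45744159 -0.17308314  0.28789337] 0.05986305959099065
stone 1812 z 0.0141 c [ 591.7 -401. ] size [13.1 90.2] ang 0.46
block 2024 z 0.0267 c [ 615.4 -401.7] size [24.9 50.3] ang 0.17
mould 4408 z 0.1196 c [ 490.1 -286.2] size [24.8 47.8] ang 75.73
tool z -40 max x 12 y range -41 43
tool z -48 max x 12 y range -42 44
tool z -56 max x 12 y range -43 44
tool z -64 max x 12 y range -42 44
tool z -72 max x 13 y range -48 49
tool z -80 max x 14 y range -61 62
tool z -88 max x 14 y range -62 63
tool z -96 max x 18 y range -63 64
tool z -104 max x 18 y range -64 66
tool z -112 max x 18 y range -64 64
```

View pics/w5.png

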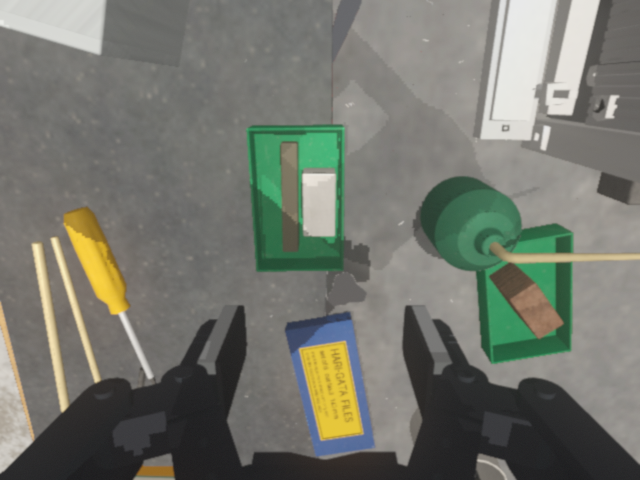

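Both parts lie flat in the tray: stone at about (290,197) in the image, block at (320,203). Next I bring the open fingers behind the mould half's pocket face.

>>> send_rows([
  {"dx": 66,"dy": -164,"dz": 0,"wx": 0,"wy": 0,"wz": 0.274,"hand": 0.7},
  {"dx": 66,"dy": -164,"dz": 0,"wx": 0,"wy": 0,"wz": 0.274,"hand": 0.7},
  {"dx": 66,"dy": -164,"dz": 0,"wx": 0,"wy": 0,"wz": 0.274,"hand": 0.7},
  {"dx": 66,"dy": -164,"dz": 0,"wx": 0,"wy": 0,"wz": 0.274,"hand": 0.7},
  {"dx": 66,"dy": -164,"dz": 30,"wx": 0,"wy": 0,"wz": 0.274,"hand": 0.7},
  {"dx": 66,"dy": -164,"dz": 70,"wx": 0,"wy": 0,"wz": 0.274,"hand": 0.7},
  {"dx": 66,"dy": -164,"dz": 110,"wx": 0,"wy": 0,"wz": 0.274,"hand": 0.7},
  {"dx": 66,"dy": -164,"dz": 145,"wx": 0,"wy": 0,"wz": 0.274,"hand": 0.7},
])

```text
t: 11.62
position: [0.4486, -0.3373, 0.0036]
orientation: [[0.252, 0.968, 0.0], [0.968, -0.252, -0.0], [-0.0, 0.001, -1.0]]
force: [1.1, -0.7, -0.1]
gripper_width: 0.0598
```

>>> send_rows([
  {"dx": 0,"dy": 0,"dz": 0,"wx": 0,"wy": 0.12,"wz": 0,"hand": 0.7},
  {"dx": 0,"dy": 0,"dz": 0,"wx": 0,"wy": 0.12,"wz": 0,"hand": 0.7},
  {"dx": 0,"dy": 0,"dz": 0,"wx": 0,"wy": 0.12,"wz": 0,"hand": 0.7},
])

```text
t: 11.87
position: [0.4489, -0.3389, 0.0051]
orientation: [[0.251, 0.967, 0.03], [0.961, -0.253, 0.114], [0.118, 0.0, -0.993]]
force: [0.4, 0.5, -0.1]
gripper_width: 0.0594
```

Run:
```python
from h import *
s=sense();print(s['position'],s['orientation'].round(3).tolist(),s['gripper_width'])
K,T,c=cal('wrist'); im,d=get_image('wrist'); P=cloud(d,K,T); cv2.imwrite('pics/w6.png',im)
rect('mould',P,zone(P,.35,.6,-.4,-.17),.113,.125)
R=T@np.linalg.inv(np.array(c['tool_from_camera'])); Q=(P-R[:3,3])@R[:3,:3]
m=(Q[...,2]<-.03)&(Q[...,2]>-.075)&(abs(Q[...,0])<.02)&(abs(Q[...,1])<.06)
print('fingers: tool zmax',np.nanmax(Q[...,2][m]),'world front y',np.nanmax(P[...,1][m]),'world zmin',np.nanmin(P[...,2][m]), 'xmin,max',np.nanmin(P[...,0][m]),np.nanmax(P[...,0][m]))
```

```text
[ 0.44893953 -0.33890437  0.0051044 ] [[0.251, 0.967, 0.03], [0.961, -0.253, 0.114], [0.118, 0.0, -0.993]] 0.05938799536810969
mould 138380 z 0.1196 c [ 465.3 -273.8] size [ 36.8 101.2] ang 75.22
fingers: tool zmax -0.03696932787369866 world front y -0.32354560191092524 world zmin 0.04175178855425282 xmin,max 0.4070471181232811 0.492198180463698
```

>>> send_rows([
  {"dx": 20,"dy": 0,"dz": 2.4,"wx": 0,"wy": 0,"wz": 0,"hand": 0.7},
  {"dx": 32,"dy": 0,"dz": 3.8,"wx": 0,"wy": 0,"wz": 0,"hand": 0.7},
  {"dx": 38,"dy": 0,"dz": 4.5,"wx": 0,"wy": 0,"wz": 0,"hand": 0.7},
  {"dx": 43,"dy": 0,"dz": 5.1,"wx": 0,"wy": 0,"wz": 0,"hand": 0.7},
  {"dx": 48,"dy": 0,"dz": 5.7,"wx": 0,"wy": 0,"wz": 0,"hand": 0.7},
  {"dx": 53,"dy": 0,"dz": 6.3,"wx": 0,"wy": 0,"wz": 0,"hand": 0.7},
  {"dx": 58,"dy": 0,"dz": 6.9,"wx": 0,"wy": 0,"wz": 0,"hand": 0.7},
  {"dx": 62,"dy": 0,"dz": 7.4,"wx": 0,"wy": 0,"wz": 0,"hand": 0.7},
])

```text
t: 12.58
position: [0.465, -0.2772, 0.0051]
orientation: [[0.25, 0.968, 0.03], [0.961, -0.252, 0.115], [0.119, 0.0, -0.993]]
force: [-0.6, -3.8, 1.8]
gripper_width: 0.06
```

Run:
```python
from h import *
s=sense();print(s['position'],s['force'],s['orientation'].round(3).tolist())
K,T,c=cal('wrist'); im,d=get_image('wrist'); P=cloud(d,K,T)
rect('mould',P,zone(P,.35,.6,-.4,-.1),.113,.125)
```

```text
[ 0.46501899 -0.27719895  0.00513081] [-0.55710408 -3.81700659  1.78183129] [[0.25, 0.968, 0.03], [0.961, -0.252, 0.115], [0.119, 0.0, -0.993]]
mould 261130 z 0.1196 c [ 474.6 -237.4] size [ 89.4 101.8] ang 75.25
```

>>> send_rows([
  {"dx": 5.6,"dy": -0.2,"dz": 0.7,"wx": 0.004,"wy": 0,"wz": -0.03,"hand": 0.7},
  {"dx": 11.2,"dy": -0.4,"dz": 1.3,"wx": 0.007,"wy": 0,"wz": -0.06,"hand": 0.7},
  {"dx": 16.8,"dy": -0.6,"dz": 2,"wx": 0.011,"wy": 0,"wz": -0.09,"hand": 0.7},
  {"dx": 22.4,"dy": -0.8,"dz": 2.7,"wx": 0.014,"wy": 0,"wz": -0.12,"hand": 0.7},
  {"dx": 28,"dy": -1,"dz": 3.3,"wx": 0.018,"wy": 0,"wz": -0.15,"hand": 0.7},
  {"dx": 33.6,"dy": -1.2,"dz": 4,"wx": 0.022,"wy": 0,"wz": -0.18,"hand": 0.7},
  {"dx": 39.2,"dy": -1.5,"dz": 4.7,"wx": 0.025,"wy": 0,"wz": -0.21,"hand": 0.7},
  {"dx": 44.5,"dy": -1.7,"dz": 5.3,"wx": 0.029,"wy": 0,"wz": -0.241,"hand": 0.7},
])

```text
t: 13.3
position: [0.4745, -0.2328, 0.005]
orientation: [[0.008, 1.0, 0.001], [0.993, -0.008, 0.12], [0.12, -0.0, -0.993]]
force: [0.7, -1.8, -0.4]
gripper_width: 0.0597
```

Run:
```python
from h import *
s=sense();print(s['position'],s['force'],s['orientation'].round(3).tolist())
K,T,c=cal('wrist'); im,d=get_image('wrist'); P=cloud(d,K,T); np.savez('w7.npz',P=P,im=im); cv2.imwrite('pics/w7.png',im)
q=rect('mould',P,zone(P,.35,.6,-.4,-.1),.113,.125); print('front edge y by x:',[(x,round(1000*np.max(q[abs(q[:,0]-x/1000)<.003,1]),1)) for x in (435,450,475,500,515)])
rect('plate',P,zone(P,.40,.56,-.16,.05),.006,.013)
```

```text
[ 0.4745447  -0.23283498  0.00501987] [ 0.69127303 -1.7556827  -0.4112874 ] [[0.008, 1.0, 0.001], [0.993, -0.008, 0.12], [0.12, -0.0, -0.993]]
mould 261679 z 0.1196 c [ 474.8 -192.3] size [ 89.1 102.2] ang 89.42
front edge y by x: [(435, np.float64(-147.6)), (450, np.float64(-147.4)), (475, np.float64(-148.0)), (500, np.float64(-148.1)), (515, np.float64(-148.1))]
plate none
```

>>> send_rows([
  {"dx": 1.2,"dy": 0,"dz": 0.1,"wx": 0,"wy": 0,"wz": 0,"hand": 0.7},
  {"dx": 2.4,"dy": 0,"dz": 0.3,"wx": 0,"wy": 0,"wz": 0,"hand": 0.7},
  {"dx": 3.6,"dy": 0,"dz": 0.4,"wx": 0,"wy": 0,"wz": 0,"hand": 0.7},
  {"dx": 4.6,"dy": 0,"dz": 0.5,"wx": 0,"wy": 0,"wz": 0,"hand": 0.7},
  {"dx": 5.4,"dy": 0,"dz": 0.6,"wx": 0,"wy": 0,"wz": 0,"hand": 0.7},
  {"dx": 5.4,"dy": 0,"dz": 0.6,"wx": 0,"wy": 0,"wz": 0,"hand": 0.7},
  {"dx": 5.4,"dy": 0,"dz": 0.6,"wx": 0,"wy": 0,"wz": 0,"hand": 0.7},
])

```text
t: 13.93
position: [0.4745, -0.2283, 0.0051]
orientation: [[0.011, 1.0, 0.001], [0.993, -0.012, 0.119], [0.119, 0.0, -0.993]]
force: [-0.1, -3.8, -1.2]
gripper_width: 0.0593
```

Run:
```python
from h import *
s=sense();print(s['position'],s['force'])
K,T,c=cal('wrist'); im,d=get_image('wrist'); P=cloud(d,K,T)
q=rect('mould',P,zone(P,.35,.6,-.4,-.1),.113,.125); print('front edge y by x:',[(x,round(1000*np.max(q[abs(q[:,0]-x/1000)<.003,1]),1)) for x in (435,450,475,500,515)])
```

```text
[ 0.47449919 -0.22826423  0.00509117] [-0.12367285 -3.80652001 -1.19895622]
mould 261460 z 0.1196 c [ 474.7 -187.7] size [ 89.2 101.6] ang 89.44
front edge y by x: [(435, np.float64(-142.7)), (450, np.float64(-143.0)), (475, np.float64(-143.3)), (500, np.float64(-143.5)), (515, np.float64(-143.7))]
```

The foot is now at the entry edge: front at about -143 mm against -142.4, square and centred. Next I raise the fingers and push high.

>>> send_rows([
  {"dx": -6,"dy": 0,"dz": -0.7,"wx": 0,"wy": 0,"wz": 0,"hand": 0.7},
  {"dx": -2,"dy": 0,"dz": -30,"wx": 0,"wy": 0,"wz": 0,"hand": 0.7},
  {"dx": 0.6,"dy": 0,"dz": -55,"wx": 0,"wy": 0,"wz": 0,"hand": 0.7},
  {"dx": 0.6,"dy": 0,"dz": -55,"wx": 0,"wy": 0,"wz": 0,"hand": 0.7},
])

```text
t: 14.32
position: [0.4763, -0.2356, 0.064]
orientation: [[0.011, 1.0, 0.007], [0.993, -0.011, 0.116], [0.116, 0.005, -0.993]]
force: [0.8, -0.0, 0.2]
gripper_width: 0.0597
```

>>> send_rows([
  {"dx": 4,"dy": 0,"dz": 0.5,"wx": 0,"wy": 0,"wz": 0,"hand": 0.7},
  {"dx": 8,"dy": 0,"dz": 1,"wx": 0,"wy": 0,"wz": 0,"hand": 0.7},
  {"dx": 13,"dy": 0,"dz": 1.5,"wx": 0,"wy": 0,"wz": 0,"hand": 0.7},
  {"dx": 18,"dy": 0,"dz": 2.1,"wx": 0,"wy": 0,"wz": 0,"hand": 0.7},
  {"dx": 23,"dy": 0,"dz": 2.7,"wx": 0,"wy": 0,"wz": 0,"hand": 0.7},
  {"dx": 28,"dy": 0,"dz": 3.3,"wx": 0,"wy": 0,"wz": 0,"hand": 0.7},
  {"dx": 33,"dy": 0,"dz": 3.9,"wx": 0,"wy": 0,"wz": 0,"hand": 0.7},
  {"dx": 38,"dy": 0,"dz": 4.5,"wx": 0,"wy": 0,"wz": 0,"hand": 0.7},
])

```text
t: 14.98
position: [0.4748, -0.1952, 0.0596]
orientation: [[0.011, 1.0, 0.001], [0.993, -0.011, 0.12], [0.12, -0.0, -0.993]]
force: [-0.0, -3.2, 3.2]
gripper_width: 0.0597
```

Run:
```python
from h import *
s=sense();print(s['position'],s['force'])
K,T,c=cal('wrist'); im,d=get_image('wrist'); P=cloud(d,K,T)
m=zone(P,.44,.51,-.23,-.03)&(P[...,2]>.1)
for y in range(-200,-40,10):
    k=m&(abs(P[...,1]-y/1000)<.003)
    if k.any(): print(y,int(1000*np.nanmedian(P[...,2][k])),end='; ')
```

```text
[ 0.47482671 -0.19523159  0.05963106] [-0.02451039 -3.23390485  3.16136214]
-200 168; -190 169; -180 127; -170 140; -160 136; -150 131; -140 127; -130 123; -120 118; -110 114; -100 110;
```

It is tilting, about 23° so far, so I keep pushing.

>>> send_rows([
  {"dx": 4,"dy": 0,"dz": 0.5,"wx": 0,"wy": 0,"wz": 0,"hand": 0.7},
  {"dx": 8,"dy": 0,"dz": 1,"wx": 0,"wy": 0,"wz": 0,"hand": 0.7},
  {"dx": 12,"dy": 0,"dz": 1.4,"wx": 0,"wy": 0,"wz": 0,"hand": 0.7},
  {"dx": 16,"dy": 0,"dz": 1.9,"wx": 0,"wy": 0,"wz": 0,"hand": 0.7},
  {"dx": 20,"dy": 0,"dz": 2.4,"wx": 0,"wy": 0,"wz": 0,"hand": 0.7},
  {"dx": 24,"dy": 0,"dz": 2.9,"wx": 0,"wy": 0,"wz": 0,"hand": 0.7},
  {"dx": 28,"dy": 0,"dz": 3.3,"wx": 0,"wy": 0,"wz": 0,"hand": 0.7},
])

```text
t: 15.62
position: [0.475, -0.1669, 0.0597]
orientation: [[0.011, 1.0, 0.001], [0.993, -0.011, 0.12], [0.12, -0.001, -0.993]]
force: [0.4, -0.1, -0.1]
gripper_width: 0.0594
```

Run:
```python
from h import *
s=sense();print(s['position'],s['force'])
K,T,c=cal('wrist'); im,d=get_image('wrist'); P=cloud(d,K,T); cv2.imwrite('pics/w8.png',im)
m=zone(P,.44,.51,-.23,.03)&(P[...,2]>.05)
for y in range(-200,20,10):
    k=m&(abs(P[...,1]-y/1000)<.003)
    if k.any(): print(y,int(1000*np.nanmedian(P[...,2][k])),end='; ')
rect('mould',P,zone(P,.38,.58,-.2,.03),.083,.097)
```

```text
[ 0.47503101 -0.16685522  0.05970541] [ 0.39645551 -0.08221203 -0.05128213]
-190 77; -180 81; -170 166; -160 124; -150 85; -140 93; -130 96; -120 96; -110 105; -100 109; -90 112; -80 115; -70 87; -60 59; mould 26083 z 0.0904 c [ 475.4 -145.2] size [ 60.9 100.4] ang 89.35
```

>>> send_rows([
  {"dx": 0,"dy": 0,"dz": -20,"wx": 0,"wy": 0,"wz": 0,"hand": 0.7},
  {"dx": 0,"dy": 0,"dz": -50,"wx": 0,"wy": 0,"wz": 0,"hand": 0.7},
  {"dx": -20,"dy": 0,"dz": -80,"wx": 0,"wy": -0.12,"wz": 0,"hand": 0.7},
  {"dx": -50,"dy": 0,"dz": -80,"wx": 0,"wy": -0.12,"wz": 0,"hand": 0.7},
  {"dx": -60,"dy": 0,"dz": -80,"wx": 0,"wy": -0.12,"wz": 0,"hand": 0.7},
  {"dx": -60,"dy": 0,"dz": -80,"wx": 0,"wy": -0.12,"wz": 0,"hand": 0.7},
])

```text
t: 16.17
position: [0.4739, -0.2379, 0.1314]
orientation: [[0.014, 1.0, -0.001], [1.0, -0.014, 0.001], [0.001, -0.001, -1.0]]
force: [-0.1, 0.6, 0.3]
gripper_width: 0.0596
```

Run:
```python
from h import *
s=sense();print(s['position'],s['force'],s['orientation'].round(3).tolist())
K,T,c=cal('wrist'); im,d=get_image('wrist'); P=cloud(d,K,T); cv2.imwrite('pics/w9.png',im)
m=zone(P,.44,.51,-.23,.03)&(P[...,2]>.02)
for y in range(-200,20,10):
    k=m&(abs(P[...,1]-y/1000)<.003)
    if k.any(): print(y,int(1000*np.nanmedian(P[...,2][k])),end='; ')
rect('mould',P,zone(P,.38,.58,-.2,.03),.083,.097)
```

```text
[ 0.47394454 -0.23787982  0.13141838] [-0.08825934  0.61553549  0.3119138 ] [[0.014, 1.0, -0.001], [1.0, -0.014, 0.001], [0.001, -0.001, -1.0]]
-170 89; -160 89; -150 89; -140 89; -130 84; -120 87; -110 84; mould 27341 z 0.0894 c [ 475.5 -143.9] size [ 64.4 100.6] ang 89.23
```

View pics/w9.png

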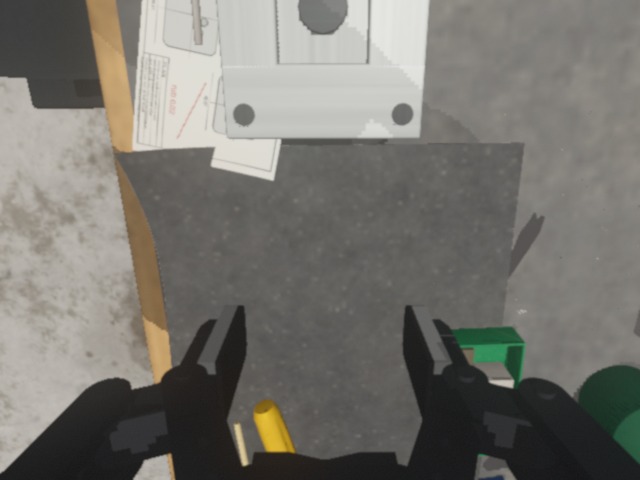

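The mould half lies pocket up at height 89 mm with its foot end near (325,137), centred. I now lower the fingers behind it and slide it home.

>>> send_rows([
  {"dx": 0,"dy": 1,"dz": 40,"wx": 0,"wy": 0.06,"wz": 0,"hand": 0.7},
  {"dx": 0,"dy": 1,"dz": 80,"wx": 0,"wy": 0.12,"wz": 0,"hand": 0.7},
  {"dx": 0,"dy": 1,"dz": 120,"wx": 0,"wy": 0.12,"wz": 0,"hand": 0.7},
  {"dx": 0,"dy": 1,"dz": 137,"wx": 0,"wy": 0.12,"wz": 0,"hand": 0.7},
  {"dx": 20,"dy": 1,"dz": 137,"wx": 0,"wy": 0.12,"wz": 0,"hand": 0.7},
  {"dx": 40,"dy": 1,"dz": 137,"wx": 0,"wy": 0.12,"wz": 0,"hand": 0.7},
  {"dx": 48,"dy": 1,"dz": 137,"wx": 0,"wy": 0.12,"wz": 0,"hand": 0.7},
  {"dx": 54,"dy": 1,"dz": 137,"wx": 0,"wy": 0.12,"wz": 0,"hand": 0.7},
])

```text
t: 16.88
position: [0.4758, -0.1812, -0.0051]
orientation: [[0.01, 1.0, 0.0], [0.993, -0.01, 0.12], [0.12, -0.001, -0.993]]
force: [-0.7, -2.5, -0.3]
gripper_width: 0.0598
```

>>> send_rows([
  {"dx": 6,"dy": 0,"dz": 0.7,"wx": 0,"wy": 0,"wz": 0,"hand": 0.7},
  {"dx": 12,"dy": 0,"dz": 1.4,"wx": 0,"wy": 0,"wz": 0,"hand": 0.7},
  {"dx": 18,"dy": 0,"dz": 2.1,"wx": 0,"wy": 0,"wz": 0,"hand": 0.7},
  {"dx": 24,"dy": 0,"dz": 2.9,"wx": 0,"wy": 0,"wz": 0,"hand": 0.7},
  {"dx": 30,"dy": 0,"dz": 3.6,"wx": 0,"wy": 0,"wz": 0,"hand": 0.7},
  {"dx": 36,"dy": 0,"dz": 4.3,"wx": 0,"wy": 0,"wz": 0,"hand": 0.7},
  {"dx": 42,"dy": 0,"dz": 5,"wx": 0,"wy": 0,"wz": 0,"hand": 0.7},
  {"dx": 47,"dy": 0,"dz": 5.6,"wx": 0,"wy": 0,"wz": 0,"hand": 0.7},
])

```text
t: 17.55
position: [0.4767, -0.1348, -0.0047]
orientation: [[0.011, 1.0, 0.002], [0.993, -0.011, 0.12], [0.12, 0.0, -0.993]]
force: [1.1, -3.1, 0.9]
gripper_width: 0.06
```

>>> send_rows([
  {"dx": 2,"dy": 0,"dz": 0.2,"wx": 0,"wy": 0,"wz": 0,"hand": 0.7},
  {"dx": 3.5,"dy": 0,"dz": 0.4,"wx": 0,"wy": 0,"wz": 0,"hand": 0.7},
  {"dx": 5,"dy": 0,"dz": 0.6,"wx": 0,"wy": 0,"wz": 0,"hand": 0.7},
  {"dx": 5,"dy": 0,"dz": 0.6,"wx": 0,"wy": 0,"wz": 0,"hand": 0.7},
])

```text
t: 17.88
position: [0.4767, -0.1302, -0.0047]
orientation: [[0.011, 1.0, 0.001], [0.993, -0.011, 0.12], [0.12, 0.0, -0.993]]
force: [-0.7, -0.8, 0.0]
gripper_width: 0.0595
```

Run:
```python
from h import *
s=sense();print(s['position'],s['force'])
K,T,c=cal('wrist'); im,d=get_image('wrist'); P=cloud(d,K,T); cv2.imwrite('pics/w10.png',im)
q=rect('mould',P,zone(P,.38,.58,-.2,.03),.086,.096); print('top end y:',[(x,round(1000*np.max(q[abs(q[:,0]-x/1000)<.003,1]),1)) for x in (435,450,475,500,515)])
f=rect('fence',P,zone(P,.38,.58,-.03,.05),.036,.046)
```

```text
[ 0.47666155 -0.13018034 -0.00472896] [-0.70916866 -0.82116081  0.02064421]
mould 125540 z 0.0896 c [476.4 -81.4] size [ 86.1 101.2] ang 89.4
top end y: [(435, np.float64(-38.4)), (450, np.float64(-38.6)), (475, np.float64(-87.7)), (500, np.float64(-38.5)), (515, np.float64(-39.3))]
fence none
```

>>> send_rows([
  {"dx": 0.7,"dy": 0,"dz": 0.1,"wx": 0,"wy": 0,"wz": 0,"hand": 0.7},
  {"dx": 1.4,"dy": 0,"dz": 0.2,"wx": 0,"wy": 0,"wz": 0,"hand": 0.7},
  {"dx": 2,"dy": 0,"dz": 0.2,"wx": 0,"wy": 0,"wz": 0,"hand": 0.7},
  {"dx": 2,"dy": 0,"dz": 0.2,"wx": 0,"wy": 0,"wz": 0,"hand": 0.7},
])

```text
t: 18.27
position: [0.4767, -0.1284, -0.0047]
orientation: [[0.011, 1.0, 0.001], [0.993, -0.012, 0.12], [0.12, 0.0, -0.993]]
force: [-0.1, -1.9, -1.1]
gripper_width: 0.0598
```

>>> send_rows([
  {"dx": 0.7,"dy": 0,"dz": 0.1,"wx": 0,"wy": 0,"wz": 0,"hand": 0.7},
  {"dx": 1,"dy": 0,"dz": 0.1,"wx": 0,"wy": 0,"wz": 0,"hand": 0.7},
  {"dx": 1,"dy": 0,"dz": 0.1,"wx": 0,"wy": 0,"wz": 0,"hand": 0.7},
])

```text
t: 18.52
position: [0.4768, -0.1282, -0.0047]
orientation: [[0.011, 1.0, 0.002], [0.993, -0.011, 0.118], [0.118, 0.001, -0.993]]
force: [-1.3, -7.3, -0.8]
gripper_width: 0.0597
```

The force rose to 7 N with no further travel, so it is against the fence. I retreat and verify.

>>> send_rows([
  {"dx": -15,"dy": 0,"dz": -1.8,"wx": 0,"wy": 0,"wz": 0,"hand": 0.7},
  {"dx": -40,"dy": 0,"dz": -4.8,"wx": 0,"wy": 0,"wz": 0,"hand": 0.7},
  {"dx": -35,"dy": 0,"dz": -45,"wx": 0,"wy": 0,"wz": 0,"hand": 0.7},
  {"dx": -30,"dy": 0,"dz": -85,"wx": 0,"wy": 0,"wz": 0,"hand": 0.7},
  {"dx": -25,"dy": 0,"dz": -125,"wx": 0,"wy": 0,"wz": 0,"hand": 0.7},
  {"dx": -20,"dy": 0,"dz": -165,"wx": 0,"wy": 0,"wz": 0,"hand": 0.7},
  {"dx": -5,"dy": 0,"dz": -200,"wx": 0,"wy": -0.12,"wz": 0,"hand": 0.7},
  {"dx": 20,"dy": 0,"dz": -220,"wx": 0,"wy": -0.12,"wz": 0,"hand": 0.7},
])

```text
t: 19.18
position: [0.4771, -0.1338, 0.2201]
orientation: [[0.013, 1.0, 0.005], [1.0, -0.013, -0.007], [-0.007, 0.005, -1.0]]
force: [1.0, 0.5, 0.2]
gripper_width: 0.0595
```

>>> send_rows([
  {"dx": 40,"dy": 0,"dz": 0,"wx": 0,"wy": 0,"wz": 0,"hand": 0.7},
  {"dx": 80,"dy": 0,"dz": 0,"wx": 0,"wy": 0,"wz": 0,"hand": 0.7},
  {"dx": 80,"dy": 0,"dz": 0,"wx": 0,"wy": 0,"wz": 0,"hand": 0.7},
  {"dx": 80,"dy": 0,"dz": 0,"wx": 0,"wy": 0,"wz": 0,"hand": 0.7},
])

```text
t: 19.52
position: [0.4772, -0.052, 0.2162]
orientation: [[0.008, 1.0, -0.0], [1.0, -0.008, 0.001], [0.001, -0.0, -1.0]]
force: [-0.6, -0.3, 0.5]
gripper_width: 0.0597
```

Run:
```python
from h import *
s=sense();print(s['t'],s['position'],s['force'])
K,T,c=cal('wrist'); im,d=get_image('wrist'); P=cloud(d,K,T); cv2.imwrite('pics/w11.png',im)
q=rect('mould',P,zone(P,.38,.58,-.2,.03),.083,.096)
print('top end y:',[(x,round(1000*np.max(q[abs(q[:,0]-x/1000)<.004,1]),1)) for x in (430,445,500,515)])
f=rect('fence',P,zone(P,.38,.58,-.03,.05),.036,.043)
print('fence face y',[(x,round(1000*np.min(f[abs(f[:,0]-x/1000)<.004,1]),1)) for x in (420,450,500,530)])
rect('screw',P,zone(P,.54,.6,-.12,0),.03,.06)
rect('pin',P,zone(P,.38,.403,-.16,.03),.005,.02)
rect('tapem',P,zone(P,.3,.5,.03,.18),.035,.08)
```

```text
19.5167 [ 0.47724013 -0.0519904   0.21619158] [-0.58059115 -0.28635669  0.46573606]
mould 19072 z 0.0894 c [476.9 -61.5] size [119.7 100.2] ang 89.33
top end y: [(430, np.float64(-1.3)), (445, np.float64(-1.5)), (500, np.float64(-1.9)), (515, np.float64(-2.2))]
fence 2450 z 0.0395 c [478.5   4. ] size [ 12.2 129.8] ang 89.5
fence face y [(420, np.float64(-0.8)), (450, np.float64(-1.6)), (500, np.float64(-2.3)), (530, np.float64(-1.7))]
screw 99 z 0.0417 c [560.9 -68.2] size [7.5 7.7] ang 49.51
pin 411 z 0.006 c [393.7 -60.2] size [102.9   7.3] ang 87.45
tapem 3033 z 0.0542 c [418.   85.5] size [27.5 61.2] ang 89.77
```

View pics/w11.png

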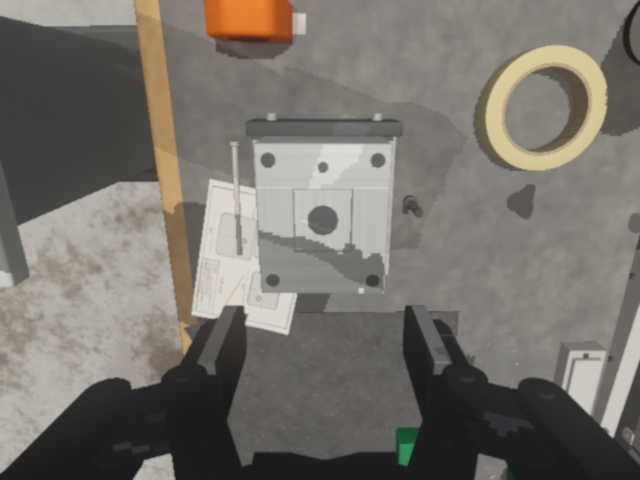

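The picture shows the mould half, pocket up, flush with the fence (fence line at row 130, mould from (255,138) to (390,292)). The screw, pin and tape measure are where they were, so I hand in.

```bash
python3 -c "
from station import *
print(sense()['t'],abs(sense()['joint_velocities']).max()); print(job_done())"
```

```text
19.5667 0.03948593318024508
the job is handed in; nothing more can be done
None
```

I cleared the oil stone and steel block into the tray and slid the mould half squarely up to the entry edge. I then tipped it onto the plate with a high push, slid it home against the fence, and handed the job in at 19.6 s. The hand-in reports no verdict.

**Mould half:** the last wrist-camera measurement has it flat and pocket up, with its upper face at 89.4 mm. Its top end is within about 1 mm of the fence, it is about 0.2° off square, and its centre line is about 1 mm off the plate's. While I pushed it against the fence, the force rose to about 7 N and it stopped moving.

**Stone and block:** both lay flat in the tray when I measured them after release. I did not measure them again at the end, but nothing has touched them since.

**Bystanders:** the cap screw and tape measure read within 2 mm of where they started. The pin's measured centre differs by 12 mm, because less of it was visible in the first view (77 mm against 103 mm). Its sideways position agrees to 0.4 mm and I never touched it.

**Disagreements with the description:**
- **Fingertips:** the wrist camera showed the finger ends about 37 mm (shut) to 43 mm (60 mm open) behind the reported TCP, not at it. My first two attempts at the stone therefore closed on air above it, moving nothing. I used the measured offset after that.
- **Top camera:** it differed from the wrist camera by about 2 to 5 mm on most things I measured with both, so I used the wrist measurements.

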